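# Set the iris of a bench light by clicks

### The arm

A 6-joint arm with a two-finger parallel gripper is mounted at the origin on the work surface. World frame = base frame: x ahead of the robot, y to its left, z up, the work surface at z = 0. Lengths are in m, angles in rad, forces in N, time in s.
With the tool pointing down it reaches from about 0.35 to 0.775 m from the base axis. Payload 5.5 kg.
Tool frame: the origin (TCP) lies at the very end of the fingers, on their centre line; the grasp point (between the pads) lies 19 mm behind it; z points along the fingers, y is the direction in which the jaws open and shut (so a half turn about z gives the same grasp; the last joint's range is limited). The gripper opens to 85 mm and grips with 20 to 120 N. Pads are 22 mm wide; open, the fingers measure 114 mm over their backs; the gripper's body (76 mm by 85 mm) begins 54 mm behind the grasp point. The pads swing forward as they close: fully open they stand 13 mm farther back than shut.
Start: joints at [1.202, 0.313, 0.046, 1.304, 0, 1.431], TCP at [0.13, 0.56, 0.231] pointing down, gripper open.
Joint ranges: [-2.76, 2.76], [-0.86, 1.69], [-1.03, 1.26], [-2.2, 2.34], [-1.47, 1.5], [-3.14, 3.14]. Speed limits (rad/s): [2.57, 2.57, 3.14, 3.14, 3.14, 3.14].

### API

Orientations are given as a unit quaternion [w, x, y, z].
In Python, from rig import ctrl gives the robot as it stands.
- The arm moves only by the tool jog_arm, never from a script. Its argument "rows" is a list of rows, each an object of numbers: "fingers": the opening, from -1 (shut) to 1 (fully open), so that 0 is half open; "x", "y", "z": the shift along the tool's x, y, z in m; "rx", "ry", "rz": the turn, a rotation vector about the tool's x, y, z in degrees. A call has 1 to 8 rows; each row shifts and turns the commanded pose from where the row before left it, along the tool's axes as they then stand; what a row does not reach is not made up. A row lasts 1/8 s, in which the tool goes at most 62.5 mm and 10.7 degrees, less where a joint would pass 70% of its speed; a pose out of reach is approached as far as the arm can. A call is refused whole if a number of a shift passes 0.0625 or a number of a turn 10.7, either way. A call with a gripper value outside its range is refused whole. The fingers move at their own pace and stop on an object; "newtons" is the grip in N (left out, the last holds). Time passes only in rows, so rows that do not move let the fingers close. It gives the time, the measured TCP pose, the force and the opening at its end, in the units of the state.
- ctrl.get_obs(): the state, without advancing time (a new reading comes with each control period).
- ctrl.camera(name): name is "side" or "top" or "wrist"; returns a dict with "color" (400x640x3 uint8, red, green, blue), "camera_matrix" (3x3 intrinsics, pixels), "k1" (the pictures are not rectified: a ray, as slopes to the right and down, at radius r is drawn at 1 + k1 r^2 times it, then the intrinsics apply), "pose" (4x4, takes a point from camera to world coordinates); the wrist camera has in their place "T_tool_cam" (4x4, takes a point from camera to tool coordinates, whose origin is the TCP and whose axes are the flange's). Camera axes: x right, y down, z forward; pixel columns grow to the right and rows downward; lengths in m; the calibration is good to about 2 mm. A picture is of the moment at which its call begins: read the wrist's pose just before it. There is no depth.
- ctrl.sign_off(): hands the job in, once; it reports no verdict.
The state is a dict: "t": time; "joints": joint angles; "joint_vel": joint speeds; "joint_torque": joint torques, N m; "position": TCP position; "eef_rot": TCP orientation; "force": force on the tool from outside, world axes, zero at the start; "wrist_torque": the same for the moment, N m; "gripper_width": opening from 0.0 (shut) to 1.0 (fully open).
Only numpy, scipy, OpenCV 4.12 (cv2) and the standard library are available. Lean on these libraries where they do the work, as an engineer would, in place of code of your own. Each camera call takes 0.05 s, during which the arm holds its last target. There are 200 camera calls.

### The job

Set the iris of the light head that lies face up on the bench. Push its thumb lever back to the closed stop and lean on it there for a moment with about 12 N (never more than 25 N, and push it, do not pinch it), then click it open exactly four clicks from closed, one click at a time with a short pause (half a second) in every notch and never beyond the fourth; finally press the lock pin fully down and let go. Leave the other things on the bench where they are.

Things in the scene. Friction and masses are not known exactly. Their poses are not given: they have to be found in the camera images.
- light_head: Round black finned light head, fixed to the bench, 164 mm across, its flat top rim 80 mm above the bench; a glass lens in a grey bezel 72 mm across rises to 104 mm in the middle of the top. Origin at the centre of its underside; z up. The lever side is its -x side, the lock pin stands at (22, 60) mm in its x, y.
- iris_axis (a point): Point on the lever's upright hinge axis (centre line of the head), 80 mm above the bench at the flat rim. Click feel at the paddle: a sprung ball resists with up to about 7 N in the first millimetre out of a notch, fades to zero at the crest midway, then the lever snaps into the next notch by itself. A small steel stud on the rim stands under the lever arm at each notch.
- iris_lever (a joint): Lever angle, rad, growing as the iris opens, counter-clockwise from above. Click notches 1 to 7 at 0.12, 0.24 .. 0.84 (11 mm apart at the paddle). Starts between notch 1 and 4. Below 0 it slides freely, with no notch, to the closed stop: a hidden rubber buffer, met somewhere from -0.03 to -0.13 (differs each time), yielding 0.3 mm/N at the paddle. First click from there drops into notch 1.
- paddle (a point): Upright grey thumb paddle at the outer end of the flat lever: 22 mm radially, 10 mm thick along its travel, 34 mm tall, 87 to 121 mm above the bench, centred 90 mm from the hinge axis, free on both sides. Origin under its centre; x radially outward, y the opening direction, z up. Takes 25 N at most; 8 to 18 N on it seats the closed stop.
- pin_top (a point): Centre of the top face of the lock pin, an upright steel button 16 mm across that stands on a small round boss on the top rim, top 108 mm above the bench when out. It is pressed straight down.
- lock_pin (a joint): How far the lock pin is pressed in, m: 0 out (start), 0.008 fully down. Friction of about 4 N holds it wherever it is left. It takes at most 30 N.
- camera: Black camera lying on the bench beside the head, 115 mm wide, 75 mm tall. Bystander. Origin at the centre of its underside.
- mug: White mug, 80 mm across, 90 mm tall. Bystander. Origin at the centre of its underside.
- tape: Grey ring of tape lying flat, 90 mm across, 24 mm tall. Bystander. Origin at the centre of its underside.
- screwdriver: Screwdriver 180 mm long lying near the lever side of the head. Bystander. Origin at its middle on the bench.
- jar: Small glass jar with a steel cap, 52 mm across, 60 mm tall. Bystander. Origin at the centre of its underside.
Mind the look-alikes: they are no part of the job. Leave any green or orange look-alike of the light_head alone.

How it is judged:
On the way, in this order (a step that is already met when the one before it is completed fails the run):
1. the lever is pressed against its closed stop with 8 to 18 N (value of joint iris_lever below -0.02 rad and contact force between iris_lever_c1 and anything else between 8 and 18 N), for 0.3 s.
2. it rests in notch 1 (value of joint iris_lever between 0.09 and 0.15 rad), for 0.25 s.
3. it rests in notch 2 (value of joint iris_lever between 0.21 and 0.27 rad), for 0.25 s.
4. it rests in notch 3 (value of joint iris_lever between 0.33 and 0.39 rad), for 0.25 s.
5. it rests in notch 4 (value of joint iris_lever between 0.45 and 0.51 rad and value of joint lock_pin below 0.003 m), for 0.25 s.
6. the lock pin is pressed fully down (value of joint lock_pin above 0.0065 m), for 0.1 s.
At the end, for the whole second after the job is handed in: The lever rests in notch 4 (0.48 rad, within 0.03), reached from the closed stop by way of a rest of at least 0.25 s in every notch, and the lock pin is down to within 1.5 mm of its full 8 mm (value of joint iris_lever between 0.45 and 0.51 rad and value of joint lock_pin above 0.0065 m); the robot touches nothing.
It fails at once if the paddle is loaded with more than 25 N (contact force between iris_lever_c1 and anything else above 25 N).
It fails at once if the lever is opened beyond the fourth notch (value of joint iris_lever above 0.56 rad).
It fails at once if the lock pin is loaded with more than 30 N (contact force between lock_pin_c0 and anything else above 30 N).
It fails at once if a bystander is shifted by more than 30 mm (distance of any of camera, mug, tape, screwdriver, jar from where it was at the start of the episode above 0.03 m).
It also fails if it takes over 70 s, if anything falls off the work surface, if the arm or the gripper's body presses on something with over 40 N, if the wrist force passes 120 N, or if a joint passes its speed limit or range.

## Working session

There is one attempt and no reset: what is moved stays moved. The work goes in short steps, Python scripts to look and compute and a tool call to move; the robot and the scene stay as the last step left them, time stands still between calls to the robot, and variables do not carry over. Pictures are saved under pics/ and viewed, about 8 in all and at most 12, crops included, and the job is handed in when it is done.

Besides the shell and the picture viewer there is one more tool, called as a command line: name --argument value ..., lists and objects as JSON in quotes. jog_arm: Moves the arm, as the interface text tells. Its arguments: {"type":"object","properties":{"rows":{"type":"array"},"newtons":{"type":"number"}},"required":["rows"]}

```bash
mkdir -p pics; ls; python3 - <<'E'
from rig import ctrl
import cv2, numpy as np
o=ctrl.get_obs();print({k:np.round(v,3).tolist() for k,v in o.items()})
ims=[]
for n in ["top","side","wrist"]:
    c=ctrl.camera(n);cv2.imwrite(f"pics/{n}0.png",c["color"][:,:,::-1]);np.save(f"pics/{n}0.npy",c,allow_pickle=True)
    print(n,c["camera_matrix"].round(1).tolist(),c["k1"],np.round(c.get("pose",c.get("T_tool_cam")),3).tolist())
E
```

```text
pics
{'t': 0.0, 'joints': [1.202, 0.314, 0.045, 1.304, 0.0, 1.431], 'joint_vel': [-0.001, 0.001, -0.0, -0.001, -0.001, 0.0], 'joint_torque': [0.001, -48.062, 29.853, 0.019, 0.0, 0.0], 'position': [0.13, 0.56, 0.23], 'eef_rot': [-0.0, 0.114, 0.993, -0.001], 'force': [-0.29, -0.075, -0.705], 'wrist_torque': [0.002, 0.025, -0.009], 'gripper_width': 0.996}
top [[504.8, 0.0, 322.6], [0.0, 504.8, 195.8], [0.0, 0.0, 1.0]] -0.12077517088788968 [[-0.056, -0.975, 0.214, 0.326], [-0.998, 0.056, -0.007, 0.013], [-0.005, -0.214, -0.977, 1.113], [0.0, 0.0, 0.0, 1.0]]
side [[377.6, 0.0, 312.2], [0.0, 377.6, 194.8], [0.0, 0.0, 1.0]] 0.004213794422240097 [[0.94, -0.244, 0.238, 0.355], [-0.341, -0.641, 0.688, -0.541], [-0.015, -0.727, -0.686, 0.627], [0.0, 0.0, 0.0, 1.0]]
wrist [[279.9, 0.0, 313.5], [0.0, 279.9, 198.8], [0.0, 0.0, 1.0]] -0.037608955157973314 [[0.002, -0.95, -0.312, 0.079], [1.0, 0.002, -0.0, -0.001], [0.001, -0.312, 0.95, -0.143], [0.0, 0.0, 0.0, 1.0]]
```

View pics/top0.png

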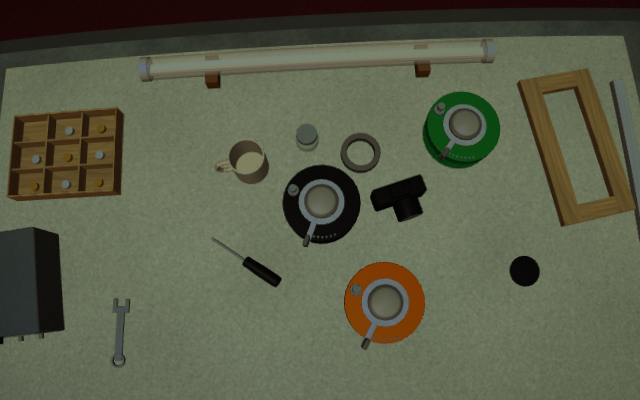

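View pics/side0.png

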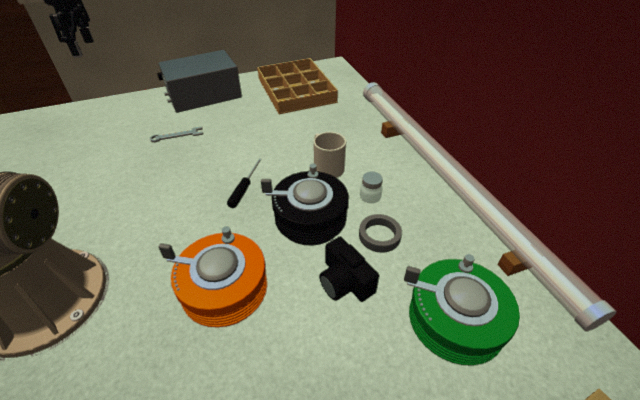

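The candidates are the black head at top px (321,203), the green one at (463,127) and the orange one at (385,302). The black one with the pin at (293,189) and the paddle at (307,240) is the one described. I'll confirm it in an enlarged crop.

```bash
cat > h.py <<'E'
import numpy as np, cv2
from scipy.spatial.transform import Rotation as R
def load(n): return np.load(f"pics/{n}.npy",allow_pickle=True).item()
def pose(c,obs=None):
    if "pose" in c: return np.array(c["pose"])
    T=np.eye(4);w,x,y,z=obs["eef_rot"];T[:3,:3]=R.from_quat([x,y,z,w]).as_matrix();T[:3,3]=obs["position"]
    return T@np.array(c["T_tool_cam"])
def ray(c,uv,P):
    K=np.array(c["camera_matrix"]); d=np.array([c["k1"],0,0,0,0.])
    s=cv2.undistortPoints(np.array([[uv]],float),K,d)[0,0]
    v=P[:3,:3]@np.array([s[0],s[1],1]); return P[:3,3],v/np.linalg.norm(v)
def plane(c,uv,P,z): o,v=ray(c,uv,P); return o+v*(z-o[2])/v[2]
def tri(rs):
    A=sum(np.eye(3)-np.outer(v,v) for o,v in rs); b=sum((np.eye(3)-np.outer(v,v))@o for o,v in rs)
    p=np.linalg.solve(A,b); return p,[np.linalg.norm((np.eye(3)-np.outer(v,v))@(p-o)) for o,v in rs]
E
python3 - <<'E'
from h import *
a=load("top0")["color"][150:260,220:380,::-1];b=load("side0")["color"][150:250,220:380,::-1]
f=lambda i:cv2.convertScaleAbs(cv2.resize(i,None,fx=5,fy=5,interpolation=cv2.INTER_CUBIC),alpha=1.8)
# grid-limited
o=np.vstack([f(a)[:,:],f(b)]); o=cv2.resize(o,(int(o.shape[1]*.57),int(o.shape[0]*.57))); print(o.shape)
A=f(a)[:, :];cv2.imwrite("pics/crop1.png",np.hstack([cv2.resize(A,(400*2,550))])) 
cv2.imwrite("pics/crop2.png",f(b))
c=load("top0");P=pose(c)
for n,uv,z in [("head",(321.5,203),.08),("lens",(322,201),.104),("pin",(293,189),.108),("paddle",(307,240),.121)]: print(n,plane(c,uv,P,z).round(3))
E
```

```text
(598, 455, 3)
head [0.537 0.009 0.08 ]
lens [0.536 0.008 0.104]
pin [0.564 0.066 0.108]
paddle [0.456 0.042 0.121]
```

View pics/crop1.png

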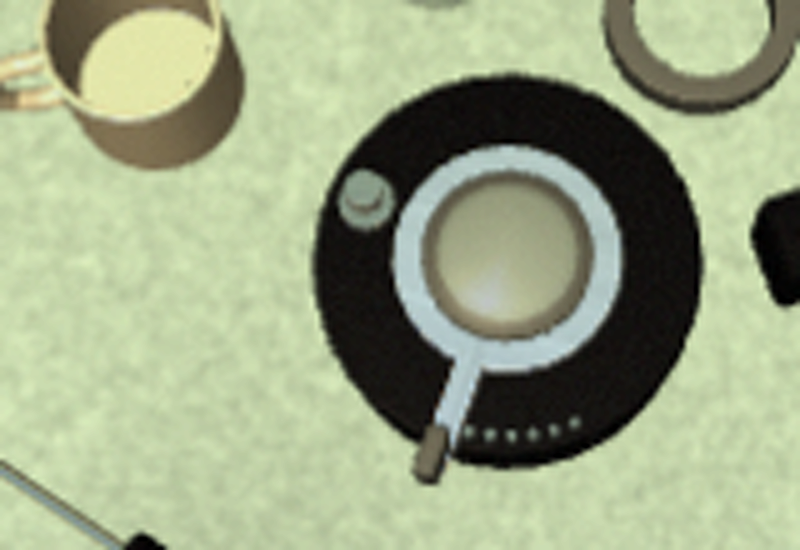

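View pics/crop2.png

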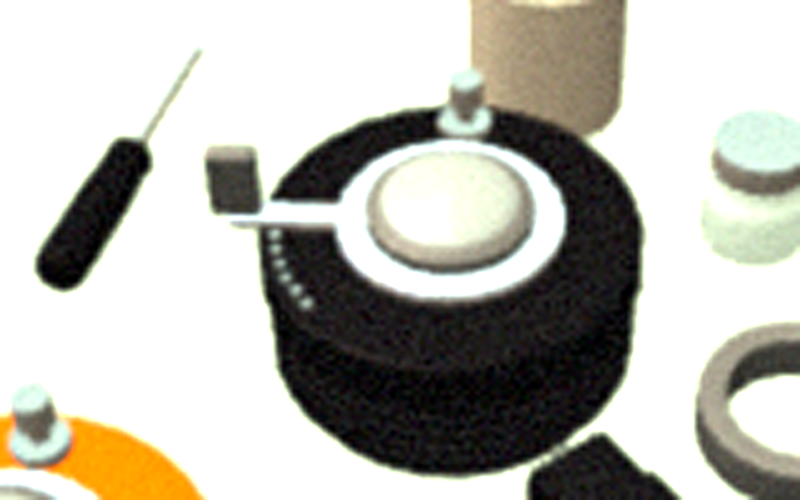

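The crops confirm the black head. The paddle top is at top px (306.8,237.6), the pin top is at (293.6,187.2), and six studs are free to the lever's opening side, which puts the lever at notch 1. I'll triangulate these.

```bash
python3 - <<'E'
from h import *
t=load("top0");s=load("side0");Pt,Ps=pose(t),pose(s)
T=lambda x,y:(220+x/5-.4,150+y/5-.4)
S=T
for n,a,b in [("pin",(368,186),(467,74)),("paddle top",(433,437),(231,152))]:
    p,e=tri([ray(t,T(*a),Pt),ray(s,S(*b),Ps)]);print(n,p.round(4),np.round(e,4))
# rim ellipse (black mask, convex top)
g=t["color"].max(2)
m=((g<40).astype(np.uint8))[150:260,270:368]; n,l,st,c=cv2.connectedComponentsWithStats(m); k=1+st[1:,4].argmax()
cnt=max(cv2.findContours((l==k).astype(np.uint8),0,1)[0],key=cv2.contourArea); h=cv2.convexHull(cnt)[:,0]+[270,150]
print("black bbox",st[k])
W=np.array([plane(t,p,Pt,.08)[:2] for p in h]); 
A=np.c_[W,np.ones(len(W))];q=np.linalg.lstsq(A,(W**2).sum(1),rcond=None)[0];c0=q[:2]/2;print("circle",c0,np.sqrt(q[2]+c0@c0))
# bezel grey ring centre by bright contour
bz=plane(t,T(508,258),Pt,.083);print("bezel",bz)
for x,y in [(469,433),(488,435),(508,436),(531,434),(552,430),(575,422)]:
    p=plane(t,T(x,y),Pt,.083)[:2];d=p-bz[:2];print("stud",p.round(4),np.hypot(*d).round(4),np.degrees(np.arctan2(d[1],d[0]))%360)
E
```

```text
pin [0.5677 0.0647 0.1122] [0.0002 0.0002]
paddle top [0.4597 0.0432 0.1195] [0.0024 0.0024]
black bbox [  13   15   77   82 2809]
circle [0.53478314 0.01068805] 0.08305074570479207
bezel [0.54040295 0.0092131  0.083     ]
stud [0.4679 0.0293] 0.0752 164.5224916245267
stud [0.4667 0.0215] 0.0747 170.52066572305048
stud [0.4658 0.0133] 0.0747 176.83404563670845
stud [0.4661 0.0039] 0.0745 184.1229545783232
stud [ 0.4673 -0.0049] 0.0745 190.88808190661945
stud [ 0.47   -0.0145] 0.0743 198.61962763641876
```

jog_arm --rows '[{"fingers":-1,"rz":-10.7},{"fingers":-1,"rz":-10.7},{"fingers":-1,"rz":-10.7},{"fingers":-1,"rz":-10.7},{"fingers":-1,"rz":-10.7},{"fingers":-1,"rz":-10.7},{"fingers":-1,"rz":-10.7},{"fingers":-1}]' --newtons 60

```text
schema error: expected keys fingers, x, y, z, rx, ry, rz
```

```bash
cat > go.py <<'E'
import sys
from h import *
from rig import ctrl
o=ctrl.get_obs();T=pose({"T_tool_cam":np.eye(4)},o)
print("t",round(o["t"],2),"pos",np.round(o["position"],4),"F",np.round(o["force"],1),"xb",np.degrees(np.arctan2(T[1,0],T[0,0]))%360,"zax",T[:3,2].round(3),"w",o["gripper_width"])
if len(sys.argv)>3:
    print("tool delta",(T[:3,:3].T@(np.array(sys.argv[1:4],float)-T[:3,3])).round(4))
E
python3 go.py 0.445 0.010 0.231
```

```text
t 0.15 pos [0.1303 0.5597 0.2306] F [ 0.8  0.1 -0.1] xb 166.88771957767136 zax [-0.    -0.001 -1.   ] w 0.9974462666106539
tool delta [-4.312e-01 -4.639e-01  2.000e-04]
```

All seven keys are needed in each row.

jog_arm --rows '[{"fingers":-1,"x":0,"y":0,"z":0,"rx":0,"ry":0,"rz":-10.7},{"fingers":-1,"x":0,"y":0,"z":0,"rx":0,"ry":0,"rz":-10.7},{"fingers":-1,"x":0,"y":0,"z":0,"rx":0,"ry":0,"rz":-10.7},{"fingers":-1,"x":0,"y":0,"z":0,"rx":0,"ry":0,"rz":-10.7},{"fingers":-1,"x":0,"y":0,"z":0,"rx":0,"ry":0,"rz":-10.7},{"fingers":-1,"x":0,"y":0,"z":0,"rx":0,"ry":0,"rz":-10.7},{"fingers":-1,"x":0,"y":0,"z":0,"rx":0,"ry":0,"rz":-10.7},{"fingers":-1,"x":0,"y":0,"z":0,"rx":0,"ry":0,"rz":0}]' --newtons 60

```text
t: 1.15
position: [0.1304, 0.5598, 0.231]
eef_rot: [-0.0, -0.513, 0.859, -0.0]
force: [-0.9, -0.3, -0.3]
gripper_width: 0.0
```

```bash
python3 go.py 0.445 0.010 0.231
```

```text
t 1.15 pos [0.1304 0.5598 0.231 ] F [-0.9 -0.3 -0.3] xb 241.67077827200896 zax [-0.    -0.001 -1.   ] w 0.0002760028877185513
tool delta [ 3.347e-01 -5.379e-01  2.000e-04]
```

jog_arm --rows '[{"fingers":-1,"x":0.028,"y":-0.045,"z":0,"rx":0,"ry":0,"rz":0},{"fingers":-1,"x":0.028,"y":-0.045,"z":0,"rx":0,"ry":0,"rz":0},{"fingers":-1,"x":0.028,"y":-0.045,"z":0,"rx":0,"ry":0,"rz":0},{"fingers":-1,"x":0.028,"y":-0.045,"z":0,"rx":0,"ry":0,"rz":0},{"fingers":-1,"x":0.028,"y":-0.045,"z":0,"rx":0,"ry":0,"rz":0},{"fingers":-1,"x":0.028,"y":-0.045,"z":0,"rx":0,"ry":0,"rz":0},{"fingers":-1,"x":0.028,"y":-0.045,"z":0,"rx":0,"ry":0,"rz":0},{"fingers":-1,"x":0.028,"y":-0.045,"z":0,"rx":0,"ry":0,"rz":0}]'

```text
t: 2.15
position: [0.3424, 0.191, 0.2315]
eef_rot: [0.0, -0.512, 0.859, -0.0]
force: [0.9, 0.4, 0.1]
gripper_width: -0.005
```

jog_arm --rows '[{"fingers":-1,"x":0.028,"y":-0.045,"z":0,"rx":0,"ry":0,"rz":0},{"fingers":-1,"x":0.028,"y":-0.045,"z":0,"rx":0,"ry":0,"rz":0},{"fingers":-1,"x":0.028,"y":-0.045,"z":0,"rx":0,"ry":0,"rz":0},{"fingers":-1,"x":0.027,"y":-0.043,"z":0,"rx":0,"ry":0,"rz":0},{"fingers":-1,"x":0,"y":0,"z":0,"rx":0,"ry":0,"rz":0},{"fingers":-1,"x":0,"y":0,"z":0,"rx":0,"ry":0,"rz":0}]'

```text
t: 2.9
position: [0.4457, 0.0106, 0.231]
eef_rot: [-0.0, -0.512, 0.859, 0.001]
force: [-0.2, 0.2, -0.8]
gripper_width: -0.003
```

```bash
python3 go.py 0.445 0.010 0.1; python3 - <<'E'
from rig import ctrl
from h import *
o=ctrl.get_obs();c=ctrl.camera("wrist");np.save("pics/w1.npy",{"c":c,"o":o},allow_pickle=True)
cv2.imwrite("pics/w1.png",c["color"][:,:,::-1])
E
```

```text
t 2.9 pos [0.4457 0.0106 0.231 ] F [-0.2  0.2 -0.8] xb 241.62393504311984 zax [-0.001  0.001 -1.   ] w -0.002972416568460945
tool delta [9.00e-04 1.00e-04 1.31e-01]
```

View pics/w1.png

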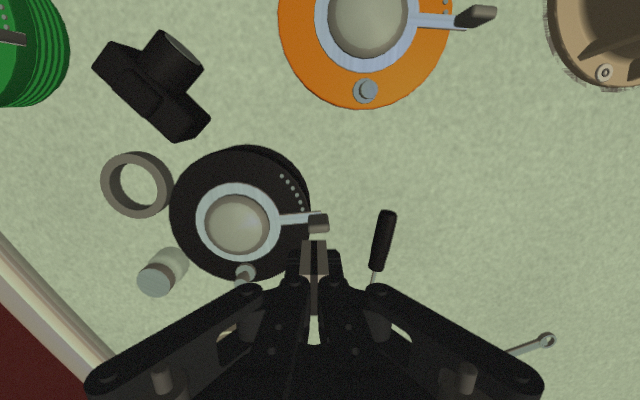

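The wrist view shows the black head at (238,222), its paddle at (318,220), the pin at (245,272) and the shut fingertips at (315,245). I'll combine it with the top view.

```bash
python3 - <<'E'
from h import *
d=np.load("pics/w1.npy",allow_pickle=True).item();c,o=d["c"],d["o"];P=pose(c,o)
print(plane(c,(318,217),P,.121).round(4),plane(c,(246,270),P,.108).round(4),"lens/bezel",plane(c,(238,222),P,.083).round(4))
t=load("top0");Pt=pose(t)
for n,a,b in [("paddle",(306.3,236.6),(318,217)),("pin",(293.2,186.8),(246,270))]:
    p,e=tri([ray(t,a,Pt),ray(c,b,P)]);print(n,p.round(4),np.round(e,4))
i=c["color"][190:300,220:350,::-1]
cv2.imwrite("pics/w1c.png",cv2.convertScaleAbs(cv2.resize(i,None,fx=6,fy=5.4,interpolation=cv2.INTER_CUBIC),alpha=1.6))
E
```

```text
[0.4522 0.0308 0.121 ] [0.5533 0.0534 0.108 ] lens/bezel [0.5411 0.0073 0.083 ]
paddle [0.4634 0.0444 0.083 ] [0.0045 0.0045]
pin [0.5758 0.0683 0.0703] [0.0023 0.0023]
```

View pics/w1c.png

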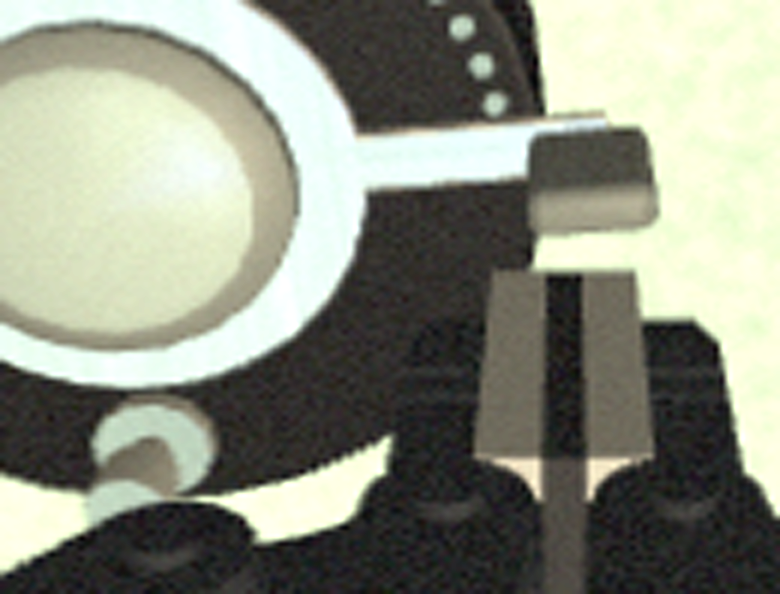

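```bash
python3 - <<'E'
from h import *
d=np.load("pics/w1.npy",allow_pickle=True).item();c,o=d["c"],d["o"];P=pose(c,o)
C=lambda x,y:(220+x/6-.4,190+y/5.4-.4)
print(plane(c,C(593,208),P,.121).round(4),plane(c,C(125,505),P,.108).round(4))
t=load("top0");Pt=pose(t);s=load("side0");Ps=pose(s)
for n,a,b,e in [("paddle",(306.3,236.6),C(593,208),(265.8,180)),("pin",(293.2,186.8),C(125,505),(313,164.4))]:
    r=[ray(t,a,Pt),ray(c,b,P),ray(s,e,Ps)]
    p,e=tri(r[:2]);print(n,p.round(4),np.round(e,4));p,e=tri(r);print(n,p.round(4),np.round(e,4))
p=plane(c,C(593,208),P,.121);T=pose({"T_tool_cam":np.eye(4)},o);print("paddle in tool",T[:3,:3].T@(p-T[:3,3]))
b=plane(c,C(120,205),P,.083);print(b)
E
```

```text
[0.4574 0.0415 0.121 ] [0.568  0.0647 0.108 ]
paddle [0.4609 0.0433 0.1159] [0.0025 0.0025]
paddle [0.4593 0.0427 0.1194] [0.0036 0.0016 0.0021]
pin [0.5686 0.065  0.1071] [0.0001 0.0001]
pin [0.5675 0.0644 0.1112] [0.0004 0.0015 0.0011]
paddle in tool [-0.03269538  0.00420676  0.11001858]
[0.54320171 0.01386367 0.083     ]
```

jog_arm --rows '[{"fingers":-1,"x":0,"y":0.004,"z":0.03,"rx":0,"ry":0,"rz":0},{"fingers":-1,"x":0,"y":0,"z":0.04,"rx":0,"ry":0,"rz":0},{"fingers":-1,"x":0,"y":0,"z":0.04,"rx":0,"ry":0,"rz":0},{"fingers":-1,"x":0,"y":0,"z":0.023,"rx":0,"ry":0,"rz":0},{"fingers":-1,"x":-0.006,"y":0,"z":0,"rx":0,"ry":0,"rz":0},{"fingers":-1,"x":0,"y":0,"z":0,"rx":0,"ry":0,"rz":0}]'

```text
t: 3.7
position: [0.4462, 0.0187, 0.0994]
eef_rot: [0.001, -0.514, 0.858, -0.0]
force: [-0.2, 0.2, 0.7]
gripper_width: 0.0
```

```bash
python3 go.py; python3 - <<'E'
from rig import ctrl
from h import *
o=ctrl.get_obs();c=ctrl.camera("wrist");np.save("pics/w2.npy",{"c":c,"o":o},allow_pickle=True)
s=ctrl.camera("side")
i=cv2.resize(c["color"][150:350,190:430],(720,560)) if 0 else cv2.resize(c["color"][130:330,190:430],(480,400))
j=cv2.resize(s["color"][140:240,240:320],(320,400),interpolation=cv2.INTER_CUBIC)
cv2.imwrite("pics/w2.png",cv2.convertScaleAbs(np.hstack([i,j])[:,:,::-1],alpha=1.6))
E
```

```text
t 3.7 pos [0.4462 0.0187 0.0994] F [-0.2  0.2  0.7] xb 241.87772862153565 zax [ 0.002 -0.    -1.   ] w 0.00046811891149103115
```

View pics/w2.png

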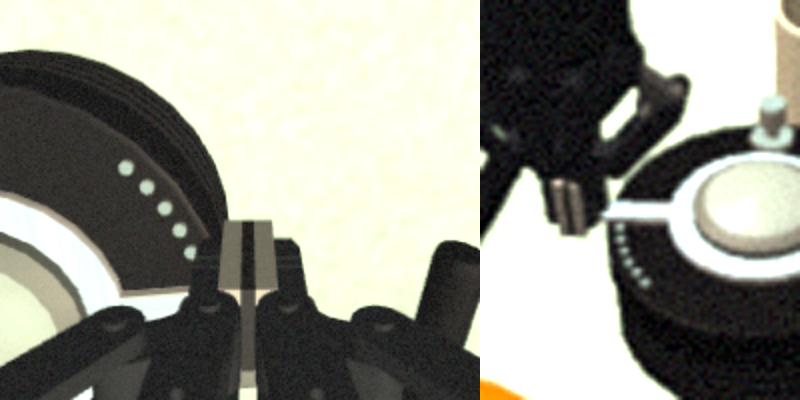

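jog_arm --rows '[{"fingers":-1,"x":-0.003,"y":0,"z":0,"rx":0,"ry":0,"rz":0},{"fingers":-1,"x":-0.003,"y":0,"z":0,"rx":0,"ry":0,"rz":0},{"fingers":-1,"x":-0.003,"y":0,"z":0,"rx":0,"ry":0,"rz":0},{"fingers":-1,"x":-0.002,"y":0,"z":0,"rx":0,"ry":0,"rz":0},{"fingers":-1,"x":-0.001,"y":0,"z":0,"rx":0,"ry":0,"rz":0}]'

```text
t: 4.42
position: [0.4512, 0.0284, 0.0982]
eef_rot: [-0.0, -0.514, 0.858, 0.0]
force: [-0.2, -0.1, -0.1]
gripper_width: 0.001
```

jog_arm --rows '[{"fingers":-1,"x":-0.001,"y":0,"z":0,"rx":0,"ry":0,"rz":0}]'

```text
t: 4.55
position: [0.4515, 0.0291, 0.0982]
eef_rot: [-0.0, -0.513, 0.858, 0.0]
force: [-1.6, -1.4, 0.4]
gripper_width: -0.001
```

jog_arm --rows '[{"fingers":-1,"x":-0.001,"y":0,"z":0,"rx":0,"ry":0,"rz":0}]'

```text
t: 4.68
position: [0.4517, 0.0298, 0.0982]
eef_rot: [-0.001, -0.513, 0.858, -0.0]
force: [-1.7, -2.5, 1.2]
gripper_width: -0.0
```

jog_arm --rows '[{"fingers":-1,"x":-0.001,"y":0,"z":0,"rx":0,"ry":0,"rz":0}]'

```text
t: 4.8
position: [0.452, 0.0306, 0.0982]
eef_rot: [-0.001, -0.513, 0.858, -0.0]
force: [-3.7, -3.6, 1.9]
gripper_width: -0.001
```

jog_arm --rows '[{"fingers":-1,"x":-0.001,"y":0,"z":0,"rx":0,"ry":0,"rz":0}]'

```text
t: 4.92
position: [0.4523, 0.0314, 0.0981]
eef_rot: [-0.001, -0.513, 0.858, -0.0]
force: [-3.5, -3.5, 2.8]
gripper_width: 0.002
```

jog_arm --rows '[{"fingers":-1,"x":-0.001,"y":0,"z":0,"rx":0,"ry":0,"rz":0}]'

```text
t: 5.05
position: [0.453, 0.0327, 0.0982]
eef_rot: [-0.0, -0.513, 0.858, 0.0]
force: [-2.4, -0.9, 1.6]
gripper_width: 0.002
```

jog_arm --rows '[{"fingers":-1,"x":-0.001,"y":0,"z":0,"rx":0,"ry":0,"rz":0}]'

```text
t: 5.18
position: [0.4543, 0.034, 0.0983]
eef_rot: [0.001, -0.513, 0.858, 0.0]
force: [0.2, -0.5, 0.3]
gripper_width: -0.001
```

jog_arm --rows '[{"fingers":-1,"x":-0.001,"y":0,"z":0,"rx":0,"ry":0,"rz":0}]'

```text
t: 5.3
position: [0.4553, 0.0348, 0.0984]
eef_rot: [0.001, -0.514, 0.858, -0.0]
force: [-0.1, -0.1, -0.6]
gripper_width: -0.004
```

jog_arm --rows '[{"fingers":-1,"x":-0.002,"y":0,"z":0,"rx":0,"ry":0,"rz":0},{"fingers":-1,"x":-0.002,"y":0,"z":0,"rx":0,"ry":0,"rz":0}]'

```text
t: 5.55
position: [0.4567, 0.0382, 0.0984]
eef_rot: [0.0, -0.514, 0.858, -0.0]
force: [-0.7, 0.2, 0.4]
gripper_width: -0.001
```

jog_arm --rows '[{"fingers":-1,"x":-0.002,"y":0,"z":0,"rx":0,"ry":0,"rz":0}]'

```text
t: 5.68
position: [0.4575, 0.0399, 0.0983]
eef_rot: [0.0, -0.513, 0.858, -0.0]
force: [-0.6, 0.4, -0.8]
gripper_width: 0.004
```

jog_arm --rows '[{"fingers":-1,"x":-0.002,"y":0,"z":0,"rx":0,"ry":0,"rz":0}]'

```text
t: 5.8
position: [0.4584, 0.0416, 0.0983]
eef_rot: [0.0, -0.513, 0.858, -0.0]
force: [0.1, 0.1, 0.2]
gripper_width: -0.0
```

jog_arm --rows '[{"fingers":-1,"x":-0.002,"y":0,"z":0,"rx":0,"ry":0,"rz":0}]'

```text
t: 5.92
position: [0.4593, 0.0434, 0.0983]
eef_rot: [0.0, -0.513, 0.858, -0.0]
force: [0.2, -0.8, 0.8]
gripper_width: 0.005
```

jog_arm --rows '[{"fingers":-1,"x":-0.002,"y":0,"z":0,"rx":0,"ry":0,"rz":0}]'

```text
t: 6.05
position: [0.4602, 0.0451, 0.0983]
eef_rot: [0.0, -0.513, 0.858, 0.0]
force: [0.0, -1.1, 0.1]
gripper_width: 0.0
```

jog_arm --rows '[{"fingers":-1,"x":-0.002,"y":0,"z":0,"rx":0,"ry":0,"rz":0}]'

```text
t: 6.18
position: [0.4611, 0.0466, 0.0983]
eef_rot: [-0.0, -0.513, 0.858, -0.0]
force: [-0.9, -3.3, 0.8]
gripper_width: 0.001
```

jog_arm --rows '[{"fingers":-1,"x":-0.002,"y":0,"z":0,"rx":0,"ry":0,"rz":0}]'

```text
t: 6.3
position: [0.4619, 0.0478, 0.0983]
eef_rot: [-0.001, -0.513, 0.858, -0.001]
force: [-1.4, -5.9, 0.7]
gripper_width: -0.002
```

jog_arm --rows '[{"fingers":-1,"x":-0.002,"y":0,"z":0,"rx":0,"ry":0,"rz":0}]'

```text
t: 6.42
position: [0.4626, 0.0489, 0.0982]
eef_rot: [-0.001, -0.513, 0.858, -0.001]
force: [-1.5, -8.2, 0.9]
gripper_width: 0.004
```

jog_arm --rows '[{"fingers":-1,"x":-0.003,"y":0,"z":0,"rx":0,"ry":0,"rz":0},{"fingers":-1,"x":0,"y":0,"z":0,"rx":0,"ry":0,"rz":0},{"fingers":-1,"x":0,"y":0,"z":0,"rx":0,"ry":0,"rz":0}]'

```text
t: 6.8
position: [0.4637, 0.0504, 0.0982]
eef_rot: [-0.002, -0.513, 0.859, -0.002]
force: [-2.9, -11.6, 1.8]
gripper_width: 0.001
```

jog_arm --rows '[{"fingers":-1,"x":0,"y":0,"z":0,"rx":0,"ry":0,"rz":0},{"fingers":-1,"x":0,"y":0,"z":0,"rx":0,"ry":0,"rz":0},{"fingers":-1,"x":0,"y":0,"z":0,"rx":0,"ry":0,"rz":0}]'

```text
t: 7.18
position: [0.4636, 0.0504, 0.0982]
eef_rot: [-0.002, -0.513, 0.859, -0.002]
force: [-2.4, -12.0, 2.1]
gripper_width: -0.003
```

jog_arm --rows '[{"fingers":-1,"x":0.004,"y":0,"z":0,"rx":0,"ry":0,"rz":0},{"fingers":-1,"x":0.005,"y":0,"z":0,"rx":0,"ry":0,"rz":0},{"fingers":-1,"x":0.006,"y":0,"z":0,"rx":0,"ry":0,"rz":0},{"fingers":-1,"x":0.005,"y":0,"z":0,"rx":0,"ry":0,"rz":0},{"fingers":-1,"x":0,"y":0,"z":-0.04,"rx":0,"ry":0,"rz":0},{"fingers":-1,"x":0,"y":0,"z":-0.01,"rx":0,"ry":0,"rz":0},{"fingers":-1,"x":0,"y":0,"z":0,"rx":0,"ry":0,"rz":0}]'

```text
t: 8.05
position: [0.4556, 0.0353, 0.1488]
eef_rot: [0.001, -0.514, 0.858, -0.0]
force: [-1.0, -0.1, -0.9]
gripper_width: 0.002
```

```bash
python3 go.py 0.4815 0.0848 0.098
```

```text
t 8.05 pos [0.4556 0.0353 0.1488] F [-1.  -0.1 -0.9] xb 241.79651141561675 zax [ 0.002  0.    -1.   ] w 0.0016359894467193453
tool delta [-0.0558  0.0006  0.0508]
```

jog_arm --rows '[{"fingers":-1,"x":-0.028,"y":0,"z":0,"rx":0,"ry":0,"rz":0},{"fingers":-1,"x":-0.028,"y":0,"z":0,"rx":0,"ry":0,"rz":0},{"fingers":-1,"x":0,"y":0,"z":0,"rx":0,"ry":0,"rz":0},{"fingers":-1,"x":0,"y":0,"z":0.025,"rx":0,"ry":0,"rz":0},{"fingers":-1,"x":0,"y":0,"z":0.02,"rx":0,"ry":0,"rz":0},{"fingers":-1,"x":0,"y":0,"z":0.006,"rx":0,"ry":0,"rz":0},{"fingers":-1,"x":0,"y":0,"z":0,"rx":0,"ry":0,"rz":0}]'

```text
t: 8.93
position: [0.4807, 0.0843, 0.0968]
eef_rot: [-0.001, -0.513, 0.858, 0.0]
force: [-1.2, 0.5, 0.3]
gripper_width: -0.0
```

```bash
python3 - <<'E'
from rig import ctrl
from h import *
o=ctrl.get_obs();c=ctrl.camera("wrist");s=ctrl.camera("side");t=ctrl.camera("top")
i=cv2.resize(c["color"][130:330,190:430],(480,400))
j=cv2.resize(s["color"][140:240,240:320],(320,400),interpolation=cv2.INTER_CUBIC)
cv2.imwrite("pics/w3.png",cv2.convertScaleAbs(np.hstack([i,j])[:,:,::-1],alpha=1.6))
E
```

```text
(no output)
```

View pics/w3.png

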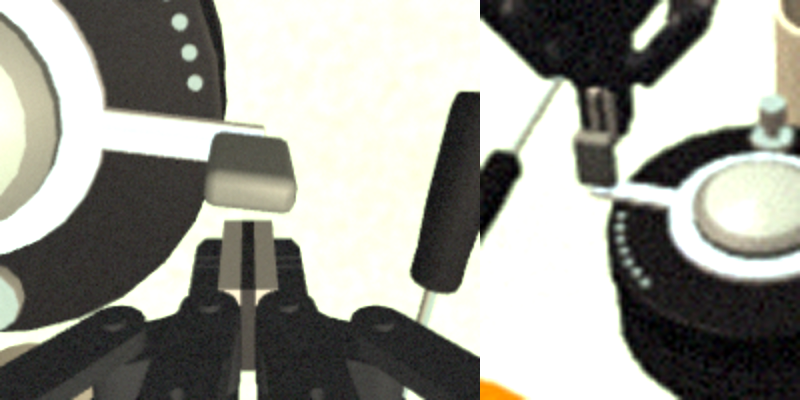

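jog_arm --rows '[{"fingers":-1,"x":0.0025,"y":0,"z":0,"rx":0,"ry":0,"rz":0},{"fingers":-1,"x":0.0025,"y":0,"z":0,"rx":0,"ry":0,"rz":0},{"fingers":-1,"x":0.0025,"y":0,"z":0,"rx":0,"ry":0,"rz":0},{"fingers":-1,"x":0.0025,"y":0,"z":0,"rx":0,"ry":0,"rz":0},{"fingers":-1,"x":0.002,"y":0,"z":0,"rx":0,"ry":0,"rz":0},{"fingers":-1,"x":0.002,"y":0,"z":0,"rx":0,"ry":0,"rz":0},{"fingers":-1,"x":0.002,"y":0,"z":0,"rx":0,"ry":0,"rz":0},{"fingers":-1,"x":0.002,"y":0,"z":0,"rx":0,"ry":0,"rz":0}]'

```text
t: 10.07
position: [0.4728, 0.0688, 0.0973]
eef_rot: [0.0, -0.513, 0.858, 0.0]
force: [1.3, 0.8, -0.9]
gripper_width: -0.0
```

jog_arm --rows '[{"fingers":-1,"x":0.002,"y":0,"z":0,"rx":0,"ry":0,"rz":0}]'

```text
t: 10.2
position: [0.4719, 0.067, 0.0973]
eef_rot: [0.0, -0.513, 0.858, 0.0]
force: [-0.2, 0.9, -0.6]
gripper_width: -0.0
```

jog_arm --rows '[{"fingers":-1,"x":0.001,"y":0,"z":0,"rx":0,"ry":0,"rz":0}]'

```text
t: 10.32
position: [0.4714, 0.0661, 0.0973]
eef_rot: [0.0, -0.513, 0.858, 0.0]
force: [0.2, 0.3, -0.5]
gripper_width: -0.0
```

jog_arm --rows '[{"fingers":-1,"x":0.001,"y":0,"z":0,"rx":0,"ry":0,"rz":0}]'

```text
t: 10.45
position: [0.471, 0.0655, 0.0973]
eef_rot: [0.0, -0.514, 0.858, 0.0]
force: [0.4, 2.9, -0.9]
gripper_width: -0.004
```

jog_arm --rows '[{"fingers":-1,"x":0.001,"y":0,"z":0,"rx":0,"ry":0,"rz":0}]'

```text
t: 10.58
position: [0.4707, 0.0649, 0.0973]
eef_rot: [0.0, -0.514, 0.858, 0.0]
force: [0.4, 4.4, 0.2]
gripper_width: 0.001
```

jog_arm --rows '[{"fingers":-1,"x":0.001,"y":0,"z":0,"rx":0,"ry":0,"rz":0}]'

```text
t: 10.7
position: [0.4703, 0.0642, 0.0973]
eef_rot: [0.001, -0.514, 0.858, 0.001]
force: [1.5, 6.1, -0.8]
gripper_width: -0.0
```

jog_arm --rows '[{"fingers":-1,"x":0.001,"y":0,"z":0,"rx":0,"ry":0,"rz":0}]'

```text
t: 10.82
position: [0.4697, 0.0633, 0.0973]
eef_rot: [0.001, -0.514, 0.858, 0.001]
force: [0.9, 4.1, 0.0]
gripper_width: 0.002
```

jog_arm --rows '[{"fingers":-1,"x":0.001,"y":0,"z":0,"rx":0,"ry":0,"rz":0}]'

```text
t: 10.95
position: [0.4689, 0.0616, 0.0972]
eef_rot: [-0.0, -0.514, 0.858, -0.0]
force: [-0.6, 0.1, 0.5]
gripper_width: 0.0
```

jog_arm --rows '[{"fingers":-1,"x":0.001,"y":0,"z":0,"rx":0,"ry":0,"rz":0}]'

```text
t: 11.08
position: [0.4686, 0.0603, 0.0973]
eef_rot: [-0.0, -0.513, 0.858, -0.001]
force: [0.9, -0.1, 0.3]
gripper_width: 0.004
```

jog_arm --rows '[{"fingers":-1,"x":0.001,"y":0,"z":0,"rx":0,"ry":0,"rz":0}]'

```text
t: 11.2
position: [0.4682, 0.0595, 0.0973]
eef_rot: [-0.0, -0.513, 0.858, -0.0]
force: [-0.2, 0.3, 0.0]
gripper_width: -0.004
```

jog_arm --rows '[{"fingers":-1,"x":0,"y":0,"z":0,"rx":0,"ry":0,"rz":0},{"fingers":-1,"x":0,"y":0,"z":0,"rx":0,"ry":0,"rz":0},{"fingers":-1,"x":0,"y":0,"z":0,"rx":0,"ry":0,"rz":0},{"fingers":-1,"x":0,"y":0,"z":0,"rx":0,"ry":0,"rz":0}]'

```text
t: 11.7
position: [0.4682, 0.06, 0.0973]
eef_rot: [0.0, -0.513, 0.858, 0.0]
force: [-0.5, 0.2, 0.4]
gripper_width: 0.0
```

jog_arm --rows '[{"fingers":-1,"x":0,"y":0.0035,"z":0,"rx":0,"ry":0,"rz":-9.6},{"fingers":-1,"x":0,"y":0,"z":0,"rx":0,"ry":0,"rz":0},{"fingers":-1,"x":0.002,"y":0,"z":0,"rx":0,"ry":0,"rz":0},{"fingers":-1,"x":0.001,"y":0,"z":0,"rx":0,"ry":0,"rz":0}]'

```text
t: 12.2
position: [0.4642, 0.0587, 0.0973]
eef_rot: [0.0, -0.583, 0.813, -0.0]
force: [0.5, 1.1, 0.7]
gripper_width: -0.001
```

jog_arm --rows '[{"fingers":-1,"x":0.001,"y":0,"z":0,"rx":0,"ry":0,"rz":0}]'

```text
t: 12.32
position: [0.4638, 0.0579, 0.0973]
eef_rot: [0.0, -0.583, 0.812, 0.0]
force: [-0.1, 1.8, 0.8]
gripper_width: 0.001
```

jog_arm --rows '[{"fingers":-1,"x":0.001,"y":0,"z":0,"rx":0,"ry":0,"rz":0}]'

```text
t: 12.45
position: [0.4635, 0.0572, 0.0973]
eef_rot: [0.0, -0.583, 0.812, 0.0]
force: [0.4, 2.5, 1.4]
gripper_width: 0.001
```

jog_arm --rows '[{"fingers":-1,"x":0.001,"y":0,"z":0,"rx":0,"ry":0,"rz":0}]'

```text
t: 12.58
position: [0.4632, 0.0565, 0.0973]
eef_rot: [0.0, -0.584, 0.812, 0.001]
force: [0.6, 4.3, 0.7]
gripper_width: 0.0
```

jog_arm --rows '[{"fingers":-1,"x":0.001,"y":0,"z":0,"rx":0,"ry":0,"rz":0}]'

```text
t: 12.7
position: [0.4629, 0.0557, 0.0973]
eef_rot: [0.001, -0.584, 0.812, 0.001]
force: [-0.0, 5.4, 0.6]
gripper_width: -0.001
```

jog_arm --rows '[{"fingers":-1,"x":0.001,"y":0,"z":0,"rx":0,"ry":0,"rz":0}]'

```text
t: 12.82
position: [0.4623, 0.0544, 0.0973]
eef_rot: [0.0, -0.584, 0.812, 0.0]
force: [-0.2, 2.6, 0.7]
gripper_width: 0.0
```

jog_arm --rows '[{"fingers":-1,"x":0.001,"y":0,"z":0,"rx":0,"ry":0,"rz":0}]'

```text
t: 12.95
position: [0.4621, 0.0526, 0.0973]
eef_rot: [-0.0, -0.583, 0.812, -0.0]
force: [-0.8, 0.1, 0.6]
gripper_width: 0.0
```

jog_arm --rows '[{"fingers":-1,"x":0.001,"y":0,"z":0,"rx":0,"ry":0,"rz":0},{"fingers":-1,"x":0,"y":0,"z":0,"rx":0,"ry":0,"rz":0},{"fingers":-1,"x":0,"y":0,"z":0,"rx":0,"ry":0,"rz":0},{"fingers":-1,"x":0,"y":0,"z":0,"rx":0,"ry":0,"rz":0},{"fingers":-1,"x":0,"y":0,"z":0,"rx":0,"ry":0,"rz":0}]'

```text
t: 13.58
position: [0.4619, 0.0522, 0.0973]
eef_rot: [0.0, -0.583, 0.812, -0.0]
force: [-1.2, -1.4, -0.6]
gripper_width: -0.001
```

```bash
python3 - <<'E'
from rig import ctrl
from h import *
o=ctrl.get_obs();c=ctrl.camera("wrist");print(o["position"],o["t"])
cv2.imwrite("pics/w4.png",cv2.convertScaleAbs(cv2.resize(c["color"][100:300,190:430],(600,500))[:,:,::-1],alpha=1.6))
# predicted contact TCPs from the hinge geometry
ctr=np.array([.540,.010]);n1=np.array([.4589,.0428])-ctr
for k in range(1,5):
    a=.12*(k-1);p=R.from_euler('z',a).as_matrix()[:2,:2]@n1+ctr
    th=np.radians(158+6.875*(k-.5));d=np.array([-np.sin(th),np.cos(th)])
    print(k,"paddle",p.round(4),"TCP contact, x bearing",(p-.016*d).round(4),np.degrees(th)+90)
E
```

```text
[0.46193419 0.05218032 0.09728369] 13.575
1 paddle [0.4589 0.0428] TCP contact, x bearing [0.464 0.058] 251.4375
2 paddle [0.4556 0.0329] TCP contact, x bearing [0.4588 0.0485] 258.3125
3 paddle [0.4534 0.0226] TCP contact, x bearing [0.4548 0.0385] 265.1875
4 paddle [0.4525 0.0121] TCP contact, x bearing [0.452  0.0281] 272.0625
```

View pics/w4.png

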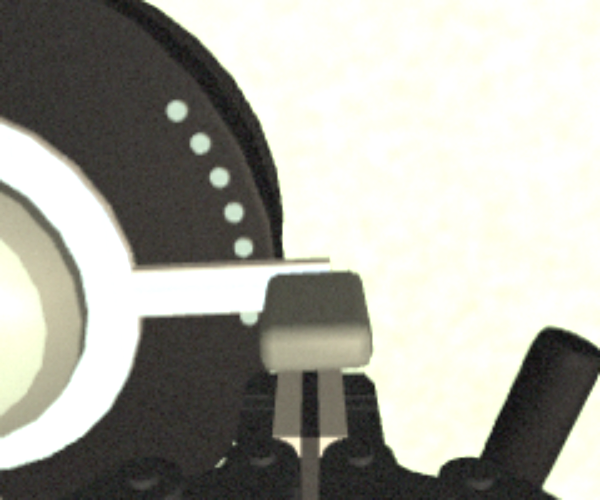

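The view shows five studs ahead of the lever arm and one behind, so it is in notch 2. Next click.

jog_arm --rows '[{"fingers":-1,"x":0.001,"y":0.0018,"z":0,"rx":0,"ry":0,"rz":-6.9},{"fingers":-1,"x":0,"y":0,"z":0,"rx":0,"ry":0,"rz":0},{"fingers":-1,"x":0.002,"y":0,"z":0,"rx":0,"ry":0,"rz":0},{"fingers":-1,"x":0.001,"y":0,"z":0,"rx":0,"ry":0,"rz":0},{"fingers":-1,"x":0.001,"y":0,"z":0,"rx":0,"ry":0,"rz":0}]'

```text
t: 14.25
position: [0.459, 0.048, 0.0973]
eef_rot: [0.0, -0.631, 0.776, 0.0]
force: [-0.9, 1.9, 0.3]
gripper_width: -0.005
```

jog_arm --rows '[{"fingers":-1,"x":0.001,"y":0,"z":0,"rx":0,"ry":0,"rz":0}]'

```text
t: 14.38
position: [0.4588, 0.0473, 0.0973]
eef_rot: [0.0, -0.631, 0.776, 0.0]
force: [-0.1, 3.4, 0.3]
gripper_width: 0.001
```

jog_arm --rows '[{"fingers":-1,"x":0.001,"y":0,"z":0,"rx":0,"ry":0,"rz":0}]'

```text
t: 14.5
position: [0.4586, 0.0465, 0.0973]
eef_rot: [0.0, -0.631, 0.775, 0.001]
force: [-0.1, 5.5, -0.6]
gripper_width: -0.001
```

jog_arm --rows '[{"fingers":-1,"x":0.001,"y":0,"z":0,"rx":0,"ry":0,"rz":0}]'

```text
t: 14.62
position: [0.4583, 0.0456, 0.0973]
eef_rot: [0.0, -0.631, 0.775, 0.001]
force: [-1.5, 5.8, 1.1]
gripper_width: -0.001
```

jog_arm --rows '[{"fingers":-1,"x":0.001,"y":0,"z":0,"rx":0,"ry":0,"rz":0}]'

```text
t: 14.75
position: [0.458, 0.0441, 0.0972]
eef_rot: [-0.0, -0.631, 0.775, 0.0]
force: [-1.5, 1.9, 0.5]
gripper_width: -0.001
```

jog_arm --rows '[{"fingers":-1,"x":0.001,"y":0,"z":0,"rx":0,"ry":0,"rz":0}]'

```text
t: 14.88
position: [0.4581, 0.0424, 0.0973]
eef_rot: [-0.0, -0.631, 0.776, -0.001]
force: [-0.3, -0.9, -0.3]
gripper_width: -0.003
```

jog_arm --rows '[{"fingers":-1,"x":0.001,"y":0,"z":0,"rx":0,"ry":0,"rz":0},{"fingers":-1,"x":0,"y":0,"z":0,"rx":0,"ry":0,"rz":0},{"fingers":-1,"x":0,"y":0,"z":0,"rx":0,"ry":0,"rz":0},{"fingers":-1,"x":0,"y":0,"z":0,"rx":0,"ry":0,"rz":0},{"fingers":-1,"x":0,"y":0,"z":0,"rx":0,"ry":0,"rz":0},{"fingers":-1,"x":0,"y":0,"z":0,"rx":0,"ry":0,"rz":0}]'

```text
t: 15.62
position: [0.4578, 0.0421, 0.0973]
eef_rot: [0.0, -0.631, 0.776, 0.0]
force: [-0.4, 0.4, 0.3]
gripper_width: 0.003
```

```bash
python3 go.py 0.4548 0.0385 0.0973
```

```text
t 15.62 pos [0.4578 0.0421 0.0973] F [-0.4  0.4  0.3] xb 258.2957759438171 zax [-0.  0. -1.] w 0.003453304099966572
tool delta [ 0.0041  0.0023 -0.    ]
```

Same pattern for notch 4, in 1 mm steps.

jog_arm --rows '[{"fingers":-1,"x":0.001,"y":0.0022,"z":0,"rx":0,"ry":0,"rz":-6.9},{"fingers":-1,"x":0,"y":0,"z":0,"rx":0,"ry":0,"rz":0},{"fingers":-1,"x":0.001,"y":0,"z":0,"rx":0,"ry":0,"rz":0},{"fingers":-1,"x":0.001,"y":0,"z":0,"rx":0,"ry":0,"rz":0},{"fingers":-1,"x":0.001,"y":0,"z":0,"rx":0,"ry":0,"rz":0},{"fingers":-1,"x":0.001,"y":0,"z":0,"rx":0,"ry":0,"rz":0}]'

```text
t: 16.38
position: [0.4551, 0.0377, 0.0973]
eef_rot: [0.0, -0.677, 0.736, 0.0]
force: [0.1, 2.4, 0.0]
gripper_width: -0.002
```

jog_arm --rows '[{"fingers":-1,"x":0.001,"y":0,"z":0,"rx":0,"ry":0,"rz":0}]'

```text
t: 16.5
position: [0.455, 0.0369, 0.0973]
eef_rot: [0.0, -0.677, 0.736, 0.0]
force: [-0.1, 2.7, 1.8]
gripper_width: -0.002
```

jog_arm --rows '[{"fingers":-1,"x":0.001,"y":0,"z":0,"rx":0,"ry":0,"rz":0}]'

```text
t: 16.62
position: [0.4548, 0.0361, 0.0973]
eef_rot: [0.0, -0.677, 0.736, 0.001]
force: [-0.7, 5.5, 1.2]
gripper_width: -0.004
```

jog_arm --rows '[{"fingers":-1,"x":0.001,"y":0,"z":0,"rx":0,"ry":0,"rz":0}]'

```text
t: 16.75
position: [0.4546, 0.035, 0.0973]
eef_rot: [0.0, -0.677, 0.736, 0.001]
force: [-1.9, 4.5, 1.5]
gripper_width: 0.002
```

jog_arm --rows '[{"fingers":-1,"x":0.001,"y":0,"z":0,"rx":0,"ry":0,"rz":0}]'

```text
t: 16.88
position: [0.4546, 0.0333, 0.0972]
eef_rot: [-0.0, -0.677, 0.736, -0.0]
force: [-1.0, -0.0, -0.5]
gripper_width: -0.002
```

jog_arm --rows '[{"fingers":-1,"x":0.001,"y":0,"z":0,"rx":0,"ry":0,"rz":0},{"fingers":-1,"x":0,"y":0,"z":0,"rx":0,"ry":0,"rz":0},{"fingers":-1,"x":0,"y":0,"z":0,"rx":0,"ry":0,"rz":0},{"fingers":-1,"x":0,"y":0,"z":0,"rx":0,"ry":0,"rz":0},{"fingers":-1,"x":0,"y":0,"z":0,"rx":0,"ry":0,"rz":0},{"fingers":-1,"x":0,"y":0,"z":0,"rx":0,"ry":0,"rz":0}]'

```text
t: 17.62
position: [0.4547, 0.0325, 0.0973]
eef_rot: [0.0, -0.677, 0.736, -0.0]
force: [0.3, 0.1, 0.1]
gripper_width: -0.004
```

jog_arm --rows '[{"fingers":-1,"x":-0.005,"y":0,"z":0,"rx":0,"ry":0,"rz":0},{"fingers":-1,"x":-0.01,"y":0,"z":0,"rx":0,"ry":0,"rz":0},{"fingers":-1,"x":0,"y":0,"z":-0.03,"rx":0,"ry":0,"rz":0},{"fingers":-1,"x":0,"y":0,"z":-0.03,"rx":0,"ry":0,"rz":0},{"fingers":-1,"x":0,"y":0,"z":0,"rx":0,"ry":0,"rz":0}]'

```text
t: 18.25
position: [0.4578, 0.048, 0.1594]
eef_rot: [0.002, -0.677, 0.736, -0.002]
force: [0.6, 0.1, -0.4]
gripper_width: 0.002
```

```bash
python3 go.py 0.568 0.065 0.155; python3 - <<'E'
from rig import ctrl
from h import *
c=ctrl.camera("wrist")
cv2.imwrite("pics/w5.png",cv2.convertScaleAbs(cv2.resize(c["color"][80:320,140:430],(725,600))[:,:,::-1],alpha=1.6))
E
```

```text
t 18.25 pos [0.4578 0.048  0.1594] F [ 0.6  0.1 -0.4] xb 265.2328344847652 zax [ 0.005 -0.    -1.   ] w 0.0023803545381168305
tool delta [-0.0261 -0.1084  0.0049]
```

View pics/w5.png

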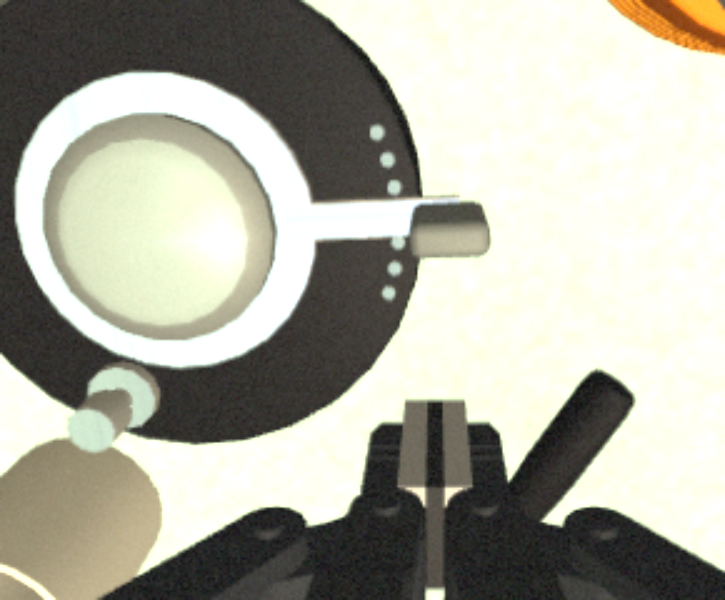

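Three studs ahead and three behind the arm, so the lever is in notch 4. The pin top is at crop (92,431), which is wrist px (176.5,252).

```bash
python3 - <<'E'
from rig import ctrl
from h import *
o=ctrl.get_obs();c=ctrl.camera("wrist");P=pose(c,o);uv=(140+92/2.5-.3,80+431/2.5-.3)
print(plane(c,uv,P,.108));t=load("top0");r=[ray(t,(293.2,186.8),pose(t)),ray(c,uv,P)];print(tri(r))
E
python3 go.py 0.568 0.065 0.14
```

```text
[0.56649907 0.06545005 0.108     ]
(array([0.56804058, 0.06554427, 0.10681809]), [np.float64(0.0009543739287322328), np.float64(0.0009543739287324145)])
t 18.35 pos [0.456  0.0479 0.1571] F [-0.5 -0.6 -0.7] xb 265.223346267622 zax [ 0.  0. -1.] w 6.937586203766328e-05
tool delta [-0.0263 -0.1102  0.0171]
```

jog_arm --rows '[{"fingers":-1,"x":-0.009,"y":-0.037,"z":0,"rx":0,"ry":0,"rz":0},{"fingers":-1,"x":-0.009,"y":-0.037,"z":0,"rx":0,"ry":0,"rz":0},{"fingers":-1,"x":-0.008,"y":-0.036,"z":0,"rx":0,"ry":0,"rz":0},{"fingers":-1,"x":0,"y":0,"z":0,"rx":0,"ry":0,"rz":0},{"fingers":-1,"x":0,"y":0,"z":0.02,"rx":0,"ry":0,"rz":0},{"fingers":-1,"x":0,"y":0,"z":0.02,"rx":0,"ry":0,"rz":0},{"fingers":-1,"x":0,"y":0,"z":0.004,"rx":0,"ry":0,"rz":0},{"fingers":-1,"x":0,"y":0,"z":0,"rx":0,"ry":0,"rz":0}]'

```text
t: 19.35
position: [0.5669, 0.0642, 0.1129]
eef_rot: [-0.0, -0.677, 0.736, 0.001]
force: [0.4, -0.7, -0.1]
gripper_width: 0.001
```

jog_arm --rows '[{"fingers":-1,"x":0,"y":0,"z":0.002,"rx":0,"ry":0,"rz":0},{"fingers":-1,"x":0,"y":0,"z":0.002,"rx":0,"ry":0,"rz":0}]'

```text
t: 19.6
position: [0.5683, 0.0641, 0.1099]
eef_rot: [0.001, -0.677, 0.736, -0.0]
force: [-0.2, -0.2, 0.1]
gripper_width: 0.002
```

jog_arm --rows '[{"fingers":-1,"x":0,"y":0,"z":0.002,"rx":0,"ry":0,"rz":0}]'

```text
t: 19.73
position: [0.5682, 0.0641, 0.1078]
eef_rot: [0.0, -0.677, 0.736, -0.0]
force: [0.6, 0.0, 3.6]
gripper_width: 0.002
```

jog_arm --rows '[{"fingers":-1,"x":0,"y":0,"z":0.002,"rx":0,"ry":0,"rz":0}]'

```text
t: 19.85
position: [0.5682, 0.0642, 0.1058]
eef_rot: [0.0, -0.677, 0.736, -0.0]
force: [-0.8, 0.4, 3.6]
gripper_width: 0.006
```

jog_arm --rows '[{"fingers":-1,"x":0,"y":0,"z":0.002,"rx":0,"ry":0,"rz":0}]'

```text
t: 19.98
position: [0.5681, 0.0641, 0.1036]
eef_rot: [0.0, -0.677, 0.736, -0.0]
force: [0.5, -0.5, 3.6]
gripper_width: -0.004
```

Contact is at z≈0.108 with 4 N, as described. I'll press on to the bottom.

jog_arm --rows '[{"fingers":-1,"x":0,"y":0,"z":0.002,"rx":0,"ry":0,"rz":0},{"fingers":-1,"x":0,"y":0,"z":0.001,"rx":0,"ry":0,"rz":0}]'

```text
t: 20.23
position: [0.5682, 0.0642, 0.1005]
eef_rot: [0.0, -0.677, 0.736, -0.0]
force: [-1.9, -0.9, 10.0]
gripper_width: 0.003
```

jog_arm --rows '[{"fingers":-1,"x":0,"y":0,"z":0.001,"rx":0,"ry":0,"rz":0}]'

```text
t: 20.35
position: [0.5682, 0.0641, 0.1005]
eef_rot: [0.001, -0.677, 0.736, -0.0]
force: [-3.8, 0.1, 15.6]
gripper_width: -0.001
```

jog_arm --rows '[{"fingers":-1,"x":0,"y":0,"z":0.001,"rx":0,"ry":0,"rz":0}]'

```text
t: 20.48
position: [0.5682, 0.0642, 0.1004]
eef_rot: [0.001, -0.677, 0.736, -0.001]
force: [-5.2, -0.5, 21.0]
gripper_width: 0.001
```

Bottomed out at z 0.1004 with 21 N. Holding a moment with less load, then lifting off.

jog_arm --rows '[{"fingers":-1,"x":0,"y":0,"z":-0.001,"rx":0,"ry":0,"rz":0},{"fingers":-1,"x":0,"y":0,"z":0,"rx":0,"ry":0,"rz":0},{"fingers":-1,"x":0,"y":0,"z":-0.005,"rx":0,"ry":0,"rz":0},{"fingers":-1,"x":0,"y":0,"z":-0.03,"rx":0,"ry":0,"rz":0},{"fingers":-1,"x":0,"y":0,"z":-0.05,"rx":0,"ry":0,"rz":0},{"fingers":-1,"x":0,"y":0,"z":-0.05,"rx":0,"ry":0,"rz":0},{"fingers":-1,"x":0,"y":0.05,"z":0,"rx":0,"ry":0,"rz":0},{"fingers":-1,"x":0,"y":0,"z":0,"rx":0,"ry":0,"rz":0}]'

```text
t: 21.48
position: [0.5143, 0.0688, 0.2339]
eef_rot: [-0.001, -0.677, 0.736, 0.001]
force: [1.3, 0.4, -0.4]
gripper_width: -0.001
```

```bash
python3 go.py; python3 - <<'E'
from rig import ctrl
from h import *
c=ctrl.camera("wrist");s=ctrl.camera("side")
i=cv2.resize(c["color"],(640,400))[40:340,100:500];j=cv2.resize(s["color"][140:260,220:380],(400,300),interpolation=cv2.INTER_CUBIC)
cv2.imwrite("pics/w6.png",cv2.convertScaleAbs(np.hstack([i,j])[:,:,::-1],alpha=1.6))
E
```

```text
t 21.48 pos [0.5143 0.0688 0.2339] F [ 1.3  0.4 -0.4] xb 265.2268996468601 zax [-0.004  0.    -1.   ] w -0.0014600327000950414
```

View pics/w6.png

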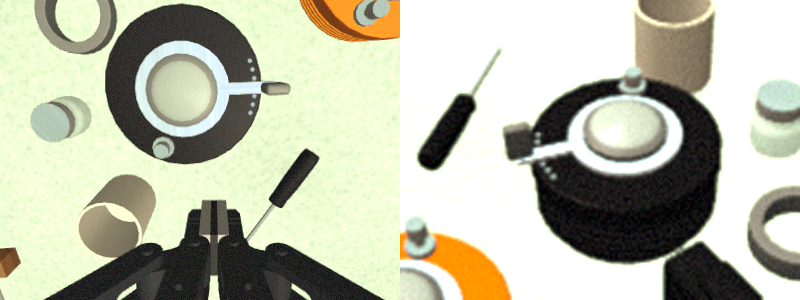

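The lever is still in notch 4 with three studs on each side, the pin is visibly shorter, the bystanders are unmoved, and the robot is clear.

```bash
python3 -c "
from rig import ctrl
print(ctrl.sign_off())"
```

```text
the job is handed in; nothing more can be done
None
```

The job is handed in, at about 21.5 s of robot time. The iris lever sits in notch 4 and the lock pin is pressed down.

- **Closing:** I pushed the lever with the shut fingers from notch 1 back to the stop, at about -0.105 rad by my estimate. I held it there for about 0.6 s at about 12 N.
- **Opening:** I then clicked it open one notch at a time, with a pause of at least 0.5 s in each. Each click showed as a rise to about 5.5–6 N and then a drop to zero.
- **Lock pin:** I pressed the pin from z 0.108 until it bottomed at 0.1004, with a peak of about 21 N on the wrist, and lifted off.

**Last checks:** The final pictures show three studs on each side of the lever arm, which is notch 4, and a visibly shorter pin. The robot is well clear of everything and its force reading is back to noise. The bystanders in the final views look unmoved; I judged that by eye and did not measure it.

No check failed. The views agreed on heights to within about 4 mm. The first wrist reading of the paddle and pin used the wrong face and was redone from an enlarged crop.

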